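# Open the rover's battery bay by its concealed release

### The arm

A 6-joint arm with a two-finger parallel gripper is mounted at the origin on the work surface. World frame = base frame: x ahead of the robot, y to its left, z up, the work surface at z = 0. Lengths are in m, angles in rad, forces in N, time in s.
With the tool pointing down it reaches from about 0.35 to 0.725 m from the base axis. Payload 6 kg.
Tool frame: the origin (TCP) lies midway between the tips of the shut fingers; the grasp point (between the pads) lies ctrl.grip_depth behind it (ctrl.grip_depth is the distance from the TCP to the grasp point, in m); z points along the fingers, y is the line along which they close (so a half turn about z gives the same grasp; the last joint's range is limited). The gripper opens to 85 mm and grips with 20 to 120 N. Pads are 22 mm wide; open, the fingers measure 114 mm over their backs; the gripper's body (76 mm by 85 mm) begins 54 mm behind the grasp point. The pads swing forward as they close: fully open they stand 13 mm farther back than shut.
Start: joints at [1.568, 0.04, 0.085, 0, -1.615, -0.334], TCP at [0.198, 0.566, 0.231] pointing down, gripper open.
Joint ranges: [-2.56, 2.56], [-1.29, 2.01], [-1.08, 1.49], [-3.29, 1.98], [-2.81, -0.18], [-2.99, 2.99]. Speed limits (rad/s): [2.57, 2.57, 3.01, 3.14, 3.14, 3.14].

### API

Orientations are given as a 3x3 rotation matrix whose columns are the frame's x, y, z axes.
In Python, from plant import monitor, vision, workorder, ctrl gives the robot as it stands.
- The arm moves only by the shell command python3 -m handwheel 'ROWS'. ROWS is JSON, a list of rows, each an object with "translation": the shift along the world's x, y, z in m, a list of three; "turn": the turn about the world's z in rad; "hand": the finger opening in m, from 0 to 0.0854. In form: [{"translation": [dx, dy, dz], "turn": turn, "hand": hand}, ...]. A call has 1 to 20 rows; each row shifts and turns the commanded pose from where the row before left it; what a row does not reach is not made up. A row lasts 1/12 s, in which the tool goes at most 41.7 mm and 7.16 degrees, less where a joint would pass 70% of its speed; a pose out of reach is approached as far as the arm can. A call is refused whole if a number of a shift passes 0.0417 or a number of a turn 0.125, either way. A call with a gripper value outside its range is refused whole. The fingers move at their own pace and stop on an object; the grip force is fixed at half the most. Time passes only in rows, so rows that do not move let the fingers close. It gives the time, the measured TCP pose, the force, the opening and the grip force at its end, in the units of the state.
- monitor.read_state(): the state, without advancing time (a new reading comes with each control period).
- vision.read_camera(name): name is "side" or "top" or "wrist"; returns a dict with "pixels" (384x512x3 uint8, red, green, blue), "z_map" (384x512 float32, m along the optical axis (not along the pixel's ray), 0 where there is no reading), "vfov" (degrees; the focal length in pixels is half the picture's height over the tangent of half this angle, whatever the lens; pixels are square), "cx", "cy" (the principal point, pixels), "world_from_camera" (4x4, takes a point from camera to world coordinates). Camera axes: x right, y down, z forward; pixel columns grow to the right and rows downward; lengths in m; the calibration is good to about 2 mm. A picture is of the moment at which its call begins.
- workorder.hand_in(): hands the job in; it is judged then, once.
Trained networks look in a picture, given as the dict that the camera call returned (one of the last four; its "shot" number tells which), for a name from the list of things; names that differ only in an ending like _2 or _b are one class to them, and where a whole thing is asked for, a point or a joint stands for the part that bears it (a point fixed in the world has none). Each returns a list of dicts, best first, with "conf" (0 to 1); they miss things now and then, are a little off and sometimes report something else, mostly with a low value. They report only what shows in the picture. A call takes as long as a camera call.
- vision.search_frame(picture, query): "xyz" ([x, y, z] in m, in world coordinates, good to about 4 mm: the middle of the surface that is visible of it).
The state is a dict: "time_s": time; "q": joint angles; "joint_velocities": joint speeds; "tau": joint torques, N m; "position": TCP position; "eef_rot": TCP orientation; "contact_force": force on the tool from outside, world axes, zero at the start; "moment": the same for the moment, N m; "gripper_width": finger opening in m; "gripper_force": force on a finger pad.
Only numpy, scipy, OpenCV 4.12 (cv2) and the standard library are available. Lean on these libraries where they do the work, as an engineer would, in place of code of your own. Each camera call takes 0.05 s, during which the arm holds its last target. There are 200 camera calls.

### The job

Open the battery bay of the white wheel-legged rover for a battery change: with closed fingers, feel along the flat panel in front of the battery door for the flush release plate hidden in it, and press it so that the door pops up. Then push the door over with the fingers until it rests fully open against its stop, and move clear. Touch and push only: leave the battery in its bay, the rover where it stands and the other things on the bench alone.

Things in the scene. Friction and masses are not known exactly. Their poses are not given: they have to be found in the camera images.
- rover: White wheel-legged rover squatting on belly pads, loose, about 3.7 kg with battery; body 250 (x) x 372 (y) mm, a black wheel 132 mm in diameter at each side (505 mm over the wheels). Origin on the bench; x runs from flat panel to door hinge, y to its left, z up. Deck 110 mm up: nose rim x -110 to -100 mm, flat panel -100 to -35, battery door -33 to 74, rear deck to 100.
- panel_mid (a point): Middle of the flat, rigid white panel, on its surface (rover x -67.5, y 0, z 110 mm): 65 mm along x, 156 mm along y. Panel and door lie between cheeks 2 mm higher, at y = +-78 mm. The release plate lies in the panel, mid-width (rover x -67.5), its centre anywhere up to 42 mm left or right of this point; where is not told: the panel is firm, the plate gives when pressed.
- release_plate (a joint): Press depth of the release plate, m: 0 at rest (top 2 mm below the panel), 0.005 fully in; door freed at 3 to 4 mm. Spring: moves from 1.5 N, fully in at 5 N, returns by itself. White plate 45 (y) x 37 (x) mm in a hole 48 x 40 mm, seen as a thin dark outline. Closed fingertips must go down inside the hole: overlapping its edge they rest on the panel.
- battery_door (a joint): Angle of the white door (111 mm from hinge axis to free edge, 152 mm wide, 4 mm thick, 70 g), rad: 0 shut, latched, flush with the deck. Freed, a spring kicks it up to about 0.95, where it stays ajar. Pushing it on takes about 1 N (damped hinge). Past upright (1.57) it sinks to its stop at 2.0 and stays; let go sooner it falls back to 0.95.
- door_edge (a point): Middle of the door's free edge (moves with the door). Two small latch tongues hang 13 mm below the door's underside near this edge, 55 mm to either side of the middle.
- door_hinge (a point): Middle of the door's hinge axis, on the rover (rover x 78, y 0, z 108 mm); the axis runs along the rover's y, and the free edge rises from the side of the flat panel and swings over to +x.
- battery: Blue and black battery pack 68 x 128 x 34 mm, 0.32 kg, loose on the floor of the bay under the door (bay 100 x 156 mm, floor 50 mm above the bench). Origin: centre of its underside.
- screwdriver: Yellow screwdriver lying on the bench between the rover and the arm. Origin: on the bench below its middle.
- gearmotor: Small metal gearmotor, 37 mm diameter and 74 mm high with its shaft, standing on the bench close behind the rover. Origin: centre of its underside.
- omni_wheel: White omni wheel, 81 mm diameter, 30 mm high, lying flat on the bench outside one of the rover's wheels. Origin: centre of its underside.
- wood_block: Dark wooden block 50 x 50 x 45 mm on the bench outside the rover's other wheel. Origin: centre of its underside.

How it is judged:
On the way, in this order (a step that is already met when the one before it is completed fails the run):
1. the release plate is pressed in (more than 2 mm) (value of joint release_plate above 0.002 m).
2. the battery door has popped up (past 0.5 rad) (value of joint battery_door above 0.5 rad), for 0.1 s.
3. the door is pushed over to its stop (past 1.85 rad) (value of joint battery_door above 1.85 rad), for 0.2 s.
At the end, for the whole second after the job is handed in: The battery door rests open past 1.85 rad (stop at 2.0), the release plate has sprung back (under 1.5 mm), the rover stands within 20 mm of where it was and the battery lies within 25 mm of where it was in its bay, both at rest (value of joint battery_door above 1.85 rad and value of joint release_plate below 0.0015 m and distance of rover from where it was at the start of the episode below 0.02 m and distance of battery from where it was at the start of the episode below 0.025 m and linear speed of each of battery, rover below 0.02 m/s); the robot touches nothing.
It fails at once if the rover is dragged more than 30 mm, or lifted or tipped (distance of rover from where it was at the start of the episode above 0.03 m or height (world z) of rover above 0.01 m or angle between rover's own z axis and vertical above 0.06 rad).
It fails at once if the battery is lifted or moved in its bay (distance of battery from where it was at the start of the episode above 0.03 m).
It fails at once if another thing on the bench is moved more than 30 mm (distance of any of screwdriver, gearmotor, omni_wheel, wood_block from where it was at the start of the episode above 0.03 m).
It also fails if it takes over 51 s, if anything falls off the work surface, if the arm or the gripper's body presses on something with over 40 N, if the wrist force passes 120 N, or if a joint passes its speed limit or range.

## Working session

There is one attempt and no reset: what is moved stays moved. The work goes in short steps, Python scripts to look and compute and a shell command to move; the robot and the scene stay as the last step left them, time stands still between calls to the robot, and variables do not carry over. Pictures are saved under pics/ and viewed, at most 10 in all, crops included, and the job is handed in when it is done.

```bash
mkdir -p pics; ls
cat > h.py <<'E'
import numpy as np,cv2
from plant import monitor, vision, workorder, ctrl
def cloud(p):
    z=p["z_map"];H,W=z.shape;f=H/2/np.tan(np.radians(p["vfov"])/2)
    u,v=np.meshgrid(np.arange(W),np.arange(H))
    P=np.stack([(u-p["cx"])*z/f,(v-p["cy"])*z/f,z],-1)
    T=np.array(p["world_from_camera"]);return P@T[:3,:3].T+T[:3,3]
def save(p,n,s=None):
    im=p["pixels"][...,::-1]
    if s: im=cv2.resize(im,None,fx=s,fy=s)
    cv2.imwrite("pics/"+n,im)
E
python3 - <<'E'
from h import *
s=monitor.read_state();print(s["time_s"],s["position"],s["eef_rot"],s["contact_force"],s["gripper_width"],ctrl.grip_depth)
ims=[]
for c in ["top","side","wrist"]:
    p=vision.read_camera(c);np.savez(c+".npz",pix=p["pixels"],C=cloud(p));ims.append(p["pixels"])
    if c!="wrist":
        for n in ["rover","panel_mid","release_plate","door_edge","door_hinge","screwdriver","gearmotor","omni_wheel","wood_block"]:
            print(c,n,[(np.round(d["xyz"],3),round(d["conf"],2)) for d in vision.search_frame(p,n)[:2]])
    save(p,c+"0.png",1.5)
E
```

```text
pics
0.0 [0.19808194 0.56600553 0.23026103] [[ 9.43828156e-01 -3.30436335e-01 -4.89700365e-04]
 [-3.30436682e-01 -9.43826609e-01 -1.71211749e-03]
 [ 1.03553593e-04  1.77775966e-03 -9.99998414e-01]] [-0.68456944  0.43843353 -0.25647488] 0.0855450557807475 0.0187
top rover [(array([ 0.547, -0.023,  0.106]), 0.84)]
top panel_mid [(array([ 0.549, -0.028,  0.108]), 0.58)]
top release_plate [(array([ 0.492, -0.028,  0.113]), 0.68)]
top door_edge [(array([ 0.582, -0.034,  0.111]), 0.72)]
top door_hinge [(array([ 0.546, -0.027,  0.109]), 0.6)]
top screwdriver [(array([ 0.387, -0.027,  0.022]), 0.89)]
top gearmotor [(array([ 0.684, -0.135,  0.06 ]), 0.68), (array([ 0.391, -0.029,  0.023]), 0.35)]
top omni_wheel [(array([0.531, 0.301, 0.032]), 0.55)]
top wood_block [(array([ 0.389, -0.302,  0.045]), 0.73)]
side rover [(array([ 0.529, -0.093,  0.111]), 0.97)]
side panel_mid [(array([ 0.533, -0.095,  0.108]), 0.58)]
side release_plate [(array([ 0.488, -0.023,  0.107]), 0.53)]
side door_edge [(array([ 0.58 , -0.041,  0.111]), 0.74)]
side door_hinge [(array([ 0.532, -0.094,  0.111]), 0.92)]
side screwdriver [(array([ 0.384, -0.04 ,  0.022]), 0.7)]
side gearmotor [(array([ 0.681, -0.145,  0.046]), 0.51)]
side omni_wheel [(array([0.522, 0.303, 0.025]), 0.63)]
side wood_block [(array([ 0.384, -0.307,  0.049]), 0.86)]
```

View pics/top0.png

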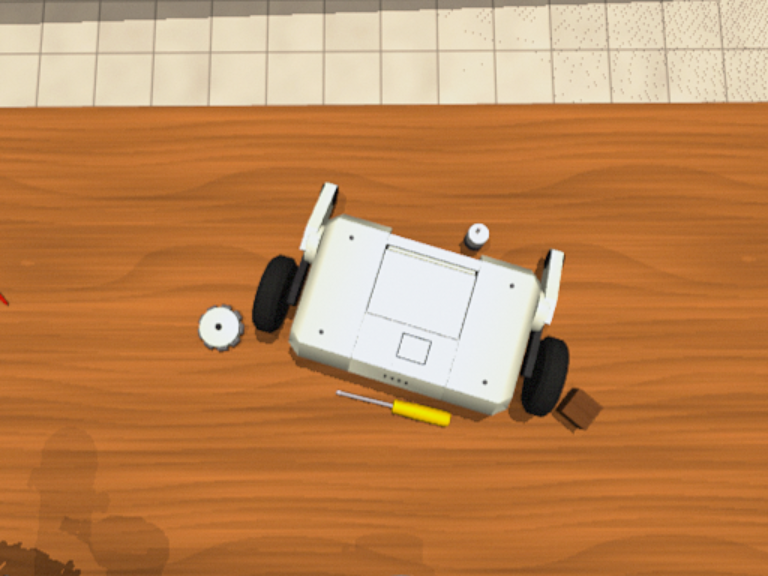

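View pics/side0.png

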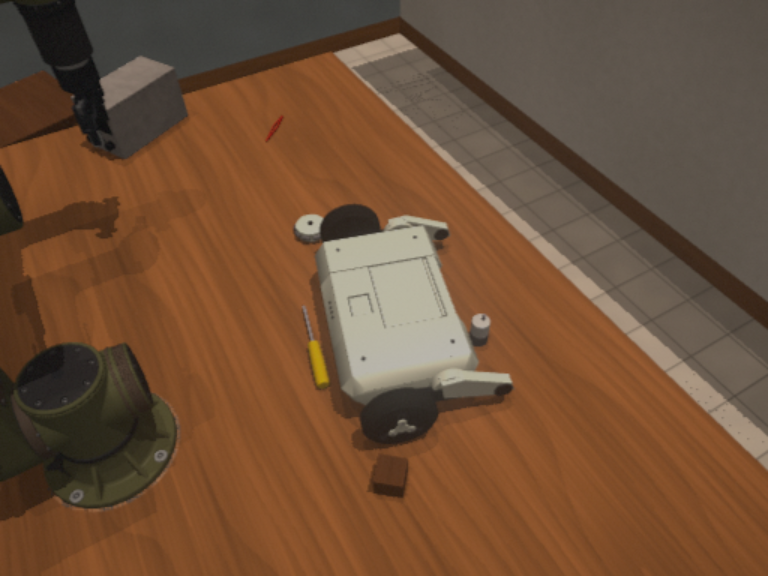

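The top picture shows the plate outline at about (414,349) in the 1.5x picture. The door's corners are (387,248), (478,271), (463,339) and (367,315). The rover's +x points up and slightly right, away from the arm. I'll convert these points to world positions.

Run:
```python
from h import *
d=np.load("top.npz");C=d["C"];pix=d["pix"]
def w(u,v): 
    u,v=u/1.5,v/1.5; return np.nanmedian(C[int(v)-1:int(v)+2,int(u)-1:int(u)+2].reshape(-1,3),0)
for n,a in dict(pl=(414,349),p1=(402,333),p2=(432,342),p3=(427,365),p4=(396,358),hl=(387,248),hr=(478,271),er=(463,339),el=(367,315),cl=(350,372),cr=(445,397)).items(): print(n,np.round(w(*a),4))
# plate outline by dark pixels in deck
g=cv2.cvtColor(pix,cv2.COLOR_RGB2GRAY).astype(int)
deck=(C[...,2]>.1)&(C[...,2]<.12)
bh=cv2.morphologyEx(g.astype(np.uint8),cv2.MORPH_BLACKHAT,np.ones((7,7)))
m=(bh>25).astype(np.uint8)
n,L,st,ce=cv2.connectedComponentsWithStats(m,connectivity=8)
for i in range(1,n):
    x,y,ww,h,a=st[i]
    if 230<x<330 and 150<y<270 and a>8:
        v,u=np.where(L==i); P=C[v,u]; 
        r=cv2.minAreaRect((P[:,:2]*1000).astype(np.float32)); print(st[i],r,np.median(P[:,2]).round(4))
P=C[deck][:, :2]; sel=(abs(P[:,0]-.55)<.25)&(abs(P[:,1])<.3); print(cv2.minAreaRect((P[sel]*1000).astype(np.float32)))
crop=cv2.resize(pix[150:285,190:370,::-1],None,fx=4,fy=4,interpolation=cv2.INTER_CUBIC);cv2.imwrite("pics/crop.png",crop)
```

```text
pl [ 0.4899 -0.0233  0.1075]
p1 [ 0.5135 -0.0043  0.109 ]
p2 [ 0.4991 -0.052   0.1091]
p3 [ 0.4638 -0.0418  0.1086]
p4 [0.4758 0.0055 0.1099]
hl [0.6544 0.0183 0.1067]
hr [ 0.6154 -0.1273  0.1082]
er [ 0.5035 -0.0995  0.1134]
el [0.5427 0.0528 0.1108]
cl [ 4.53e-01  8.47e-02 -3.00e-04]
cr [ 0.4138 -0.0714  0.0878]
[317 152   3   4  10] ((690.517578125, -136.11561584472656), (5.1710309982299805, 7.121695518493652), 83.12999725341797) 0.0606
[308 155  18  13  67] ((681.0997924804688, -138.61343383789062), (43.99897384643555, 25.38525390625), 72.8274154663086) 0.008
[233 157   3   4  10] ((668.2156372070312, 76.8033218383789), (8.047945022583008, 5.121903419494629), 1.6877201795578003) 0.1121
[243 162  77  65 317] ((541.4896240234375, -24.19854736328125), (157.52027893066406, 204.55604553222656), 72.7572021484375) 0.1077
[262 213   9   4  14] ((491.43133544921875, 8.545408248901367), (20.201313018798828, 88.00726318359375), 78.20219421386719) 0.1075
[272 216  26   9  41] ((518.291748046875, -43.85984420776367), (62.337467193603516, 4.024195671081543), 72.8706283569336) 0.1068
[264 221  24  23 112] ((475.070068359375, -15.276687622070312), (54.16085433959961, 82.41321563720703), 63.30343246459961) 0.1066
[321 253   4   4  13] ((436.3958740234375, -132.084228515625), (7.729567050933838, 6.996243000030518), 89.62053680419922) 0.1126
[243 264  12   3  13] ((409.50830078125, 43.82223129272461), (28.880176544189453, 2.4948582649230957), 75.60440826416016) 0.0011
[256 267   7   3   9] ((401.0853576660156, 17.034372329711914), (15.643314361572266, 2.994908332824707), 81.65946197509766) 0.0109
((552.58740234375, -28.003936767578125), (504.4493408203125, 226.00259399414062), 72.86634063720703)
```

View pics/crop.png

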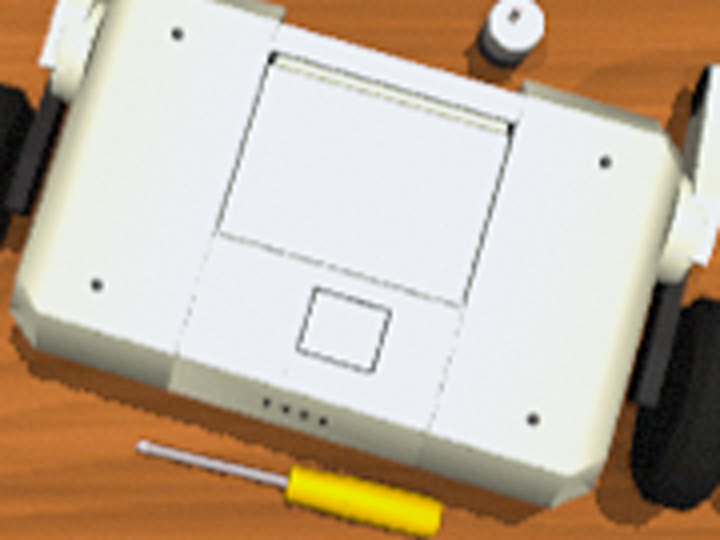

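The outline gives a plate centre near (0.489, -0.023) and a rover yaw of about -17°. The tool is already nearly aligned, so I'm moving above it with the fingers closing.

```bash
python3 -m handwheel '[{"translation":[0.0171,-0.0347,0],"turn":0.01,"hand":0},{"translation":[0.0171,-0.0347,0],"turn":0.01,"hand":0},{"translation":[0.0171,-0.0347,0],"turn":0.01,"hand":0},{"translation":[0.0171,-0.0347,0],"turn":0.01,"hand":0},{"translation":[0.0171,-0.0347,0],"turn":0,"hand":0},{"translation":[0.0171,-0.0347,0],"turn":0,"hand":0},{"translation":[0.0171,-0.0347,0],"turn":0,"hand":0},{"translation":[0.0171,-0.0347,0],"turn":0,"hand":0},{"translation":[0.0171,-0.0347,0],"turn":0,"hand":0},{"translation":[0.0171,-0.0347,0],"turn":0,"hand":0},{"translation":[0.0171,-0.0347,0],"turn":0,"hand":0},{"translation":[0.0171,-0.0347,0],"turn":0,"hand":0},{"translation":[0.0171,-0.0347,0],"turn":0,"hand":0},{"translation":[0.0171,-0.0347,0],"turn":0,"hand":0},{"translation":[0.0171,-0.0347,0],"turn":0,"hand":0},{"translation":[0.0171,-0.0347,0],"turn":0,"hand":0},{"translation":[0.0171,-0.0347,0],"turn":0,"hand":0},{"translation":[0,0,-0.03],"turn":0,"hand":0},{"translation":[0,0,-0.03],"turn":0,"hand":0},{"translation":[0,0,0],"turn":0,"hand":0}]'
python3 - <<'E'
from h import *
s=monitor.read_state();print(s["time_s"],s["position"],s["q"],s["contact_force"],s["gripper_width"],s["eef_rot"])
p=vision.read_camera("wrist");save(p,"wrist1.png",1.5);np.savez("wrist.npz",pix=p["pixels"],C=cloud(p))
E
```

```text
time_s: 2.72
position: [0.4862, -0.0244, 0.1647]
eef_rot: [[0.956, -0.295, -0.01], [-0.295, -0.956, -0.0], [-0.009, 0.003, -1.0]]
contact_force: [-0.2, 0.5, -1.6]
gripper_width: 0.0
gripper_force: 0.0
2.7167 [ 0.48622776 -0.02442099  0.1646622 ] [ 0.36279254 -0.25637471 -0.30836601 -0.00320924 -1.5283357   0.90915759] [-0.17825921  0.49451147 -1.64524879] 4.425541285715e-05 [[ 9.55584536e-01 -2.94545813e-01 -1.00478088e-02]
 [-2.94564353e-01 -9.55631568e-01 -3.84516302e-04]
 [-9.48874561e-03  3.32716413e-03 -9.99949446e-01]]
```

View pics/wrist1.png

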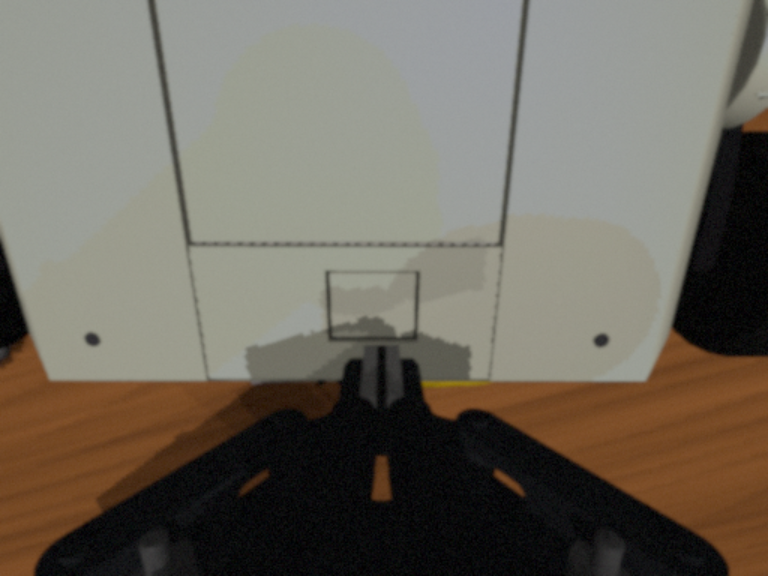

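The wrist view shows the outline at u 328–419, v 271–339 in the 1.5x picture, square with the picture. Its centre (373,305) is slightly left of the fingers at u 381. I'll locate it more exactly from the depth map.

Run:
```python
from h import *
C=np.load("wrist.npz")["C"]
for u,v in [(328,271),(419,271),(417,339),(331,339),(190,244),(501,244),(373,303)]:
    print(u,v,np.round(C[int(v/1.5),int(u/1.5)],4))
q=[C[int(v/1.5),int(u/1.5)] for u,v in [(328,271),(419,271),(417,339),(331,339)]]
c=np.mean(q,0);print(c)
print("panel z",np.median(C[165:225,150:210,2]))
```

```text
328 271 [ 0.5153 -0.0057  0.1097]
419 271 [ 0.5016 -0.0498  0.1097]
417 339 [ 0.4648 -0.0388  0.1101]
331 339 [0.4769 0.0067 0.1064]
190 244 [0.5482 0.0565 0.1062]
501 244 [ 0.5026 -0.0927  0.1086]
373 303 [ 0.4906 -0.0217  0.1073]
[ 0.48964076 -0.0219106   0.10897988]
panel z 0.10937083031533197
```

```bash
python3 -m handwheel '[{"translation":[0.003,0.002,-0.02],"turn":0,"hand":0},{"translation":[0,0,-0.02],"turn":0,"hand":0},{"translation":[0,0,-0.008],"turn":0,"hand":0},{"translation":[0,0,0],"turn":0,"hand":0},{"translation":[0,0,0],"turn":0,"hand":0}]'
```

```text
time_s: 3.18
position: [0.4926, -0.0214, 0.1251]
eef_rot: [[0.957, -0.292, 0.002], [-0.292, -0.957, -0.001], [0.002, -0.0, -1.0]]
contact_force: [0.2, -0.3, 0.8]
gripper_width: -0.0
gripper_force: 0.0
```

```bash
python3 -m handwheel '[{"translation":[-0.002,-0.0005,-0.006],"turn":0,"hand":0},{"translation":[0,0,-0.006],"turn":0,"hand":0},{"translation":[0,0,0],"turn":0,"hand":0},{"translation":[0,0,0],"turn":0,"hand":0}]'; python3 -m handwheel '[{"translation":[0,0,-0.002],"turn":0,"hand":0},{"translation":[0,0,-0.002],"turn":0,"hand":0},{"translation":[0,0,0],"turn":0,"hand":0},{"translation":[0,0,0],"turn":0,"hand":0}]'
```

```text
time_s: 3.52
position: [0.4898, -0.0222, 0.1112]
eef_rot: [[0.956, -0.292, -0.0], [-0.292, -0.956, -0.0], [-0.0, 0.0, -1.0]]
contact_force: [0.2, -0.3, 0.2]
gripper_width: -0.0002
gripper_force: 0.0
time_s: 3.85
position: [0.4902, -0.0221, 0.1076]
eef_rot: [[0.956, -0.292, 0.001], [-0.292, -0.956, -0.0], [0.001, -0.0, -1.0]]
contact_force: [0.5, -0.5, 1.4]
gripper_width: 0.0002
gripper_force: 0.5
```

It's inside the hole and on the plate, so I'll press.

```bash
python3 -m handwheel '[{"translation":[0,0,-0.002],"turn":0,"hand":0},{"translation":[0,0,-0.002],"turn":0,"hand":0},{"translation":[0,0,0],"turn":0,"hand":0},{"translation":[0,0,0],"turn":0,"hand":0}]'
python3 - <<'E'
from h import *
p=vision.read_camera("wrist");print(p["world_from_camera"])
p=vision.read_camera("side");C=cloud(p)
r=C[(abs(C[...,0]-.58)<.08)&(abs(C[...,1]+.03)<.06)];print(np.percentile(r[:,2],[50,95]))
E
```

```text
time_s: 4.18
position: [0.4902, -0.0221, 0.1037]
eef_rot: [[0.956, -0.292, 0.001], [-0.292, -0.956, -0.0], [0.001, -0.0, -1.0]]
contact_force: [0.9, -0.2, 5.0]
gripper_width: 0.0001
gripper_force: 2.2
[[-2.92377861e-01 -9.07271719e-01 -3.02280025e-01  5.67218598e-01]
 [-9.56302861e-01  2.77437775e-01  9.22665609e-02 -4.62412637e-02]
 [ 1.53056089e-04  3.16047952e-01 -9.48743205e-01  2.45794260e-01]
 [ 0.00000000e+00  0.00000000e+00  0.00000000e+00  1.00000000e+00]]
[0.1451259  0.51318676]
```

```bash
python3 -m handwheel '[{"translation":[0,0,-0.001],"turn":0,"hand":0},{"translation":[0,0,0],"turn":0,"hand":0}]'
python3 - <<'E'
from h import *
p=vision.read_camera("side");save(p,"side2.png",1.5)
p=vision.read_camera("wrist");C=cloud(p);print([np.round(C[v,u],3) for v,u in [(40,230),(100,230),(130,230),(160,200),(20,256)]])
E
```

```text
time_s: 4.45
position: [0.4902, -0.0221, 0.1031]
eef_rot: [[0.956, -0.292, 0.001], [-0.292, -0.956, -0.0], [0.001, -0.0, -1.0]]
contact_force: [-1.1, 0.8, 7.6]
gripper_width: -0.0
gripper_force: 3.5
[array([ 0.585, -0.044,  0.156]), array([ 0.569, -0.04 ,  0.174]), array([ 0.562, -0.039,  0.18 ]), array([ 0.559, -0.031,  0.186]), array([ 0.589, -0.054,  0.151])]
```

View pics/side2.png

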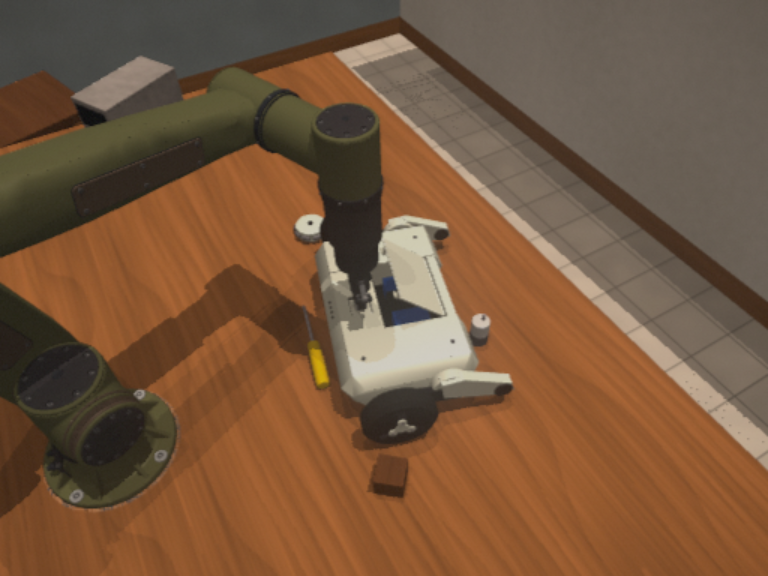

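The door is up and ajar: blue battery shows under it and the depth map puts it at about 0.8 rad. Next I lift to z ≈ 0.17 and approach the underside of the door near its free edge, along rover +x.

```bash
python3 -m handwheel '[{"translation":[0,0,0.02],"turn":0,"hand":0},{"translation":[0,0,0.025],"turn":0,"hand":0},{"translation":[0,0,0.022],"turn":0,"hand":0},{"translation":[0,0,0],"turn":0,"hand":0},{"translation":[0,0,0],"turn":0,"hand":0}]'
python3 - <<'E'
from h import *
p=vision.read_camera("wrist");C=cloud(p)
q=np.array([C[v,u] for v,u in [(40,230),(100,230),(130,230),(160,200),(20,256)]]);d=q-np.array([.4902,-.0221,.108])
print(np.round(np.c_[d[:,:2]@[.956,-.292]-.0675,q[:,2]],3))
E
```

```text
time_s: 4.97
position: [0.4902, -0.0219, 0.1696]
eef_rot: [[0.956, -0.293, 0.001], [-0.293, -0.956, 0.001], [0.001, -0.001, -1.0]]
contact_force: [-0.3, -0.1, -0.9]
gripper_width: -0.0001
gripper_force: 0.0
[[ 0.042  0.154]
 [ 0.013  0.19 ]
 [-0.011  0.084]
 [-0.032  0.102]
 [ 0.055  0.137]]
```

```bash
python3 -m handwheel '[{"translation":[0.0143,-0.0044,0],"turn":0,"hand":0},{"translation":[0.0143,-0.0044,0],"turn":0,"hand":0},{"translation":[0.0143,-0.0044,0],"turn":0,"hand":0},{"translation":[0.0143,-0.0044,0],"turn":0,"hand":0},{"translation":[0.0096,-0.0029,0],"turn":0,"hand":0},{"translation":[0.0096,-0.0029,0],"turn":0,"hand":0},{"translation":[0.0096,-0.0029,0],"turn":0,"hand":0}]';python3 -m handwheel '[{"translation":[0.0096,-0.0029,0],"turn":0,"hand":0},{"translation":[0.0096,-0.0029,0],"turn":0,"hand":0},{"translation":[0.0096,-0.0029,0],"turn":0,"hand":0},{"translation":[0,0,0],"turn":0,"hand":0}]'
python3 - <<'E'
from h import *
p=vision.read_camera("side");save(p,"side3.png",1.5)
E
```

```text
time_s: 5.6
position: [0.5757, -0.0491, 0.1705]
eef_rot: [[0.956, -0.292, -0.001], [-0.292, -0.956, -0.002], [-0.001, 0.002, -1.0]]
contact_force: [-12.7, 4.7, 27.0]
gripper_width: -0.0002
gripper_force: 1.0
time_s: 5.93
position: [0.6084, -0.0586, 0.1758]
eef_rot: [[0.956, -0.292, 0.011], [-0.292, -0.956, -0.003], [0.012, -0.001, -1.0]]
contact_force: [-1.9, 1.1, 24.5]
gripper_width: 0.0005
gripper_force: 0.0
```

View pics/side3.png

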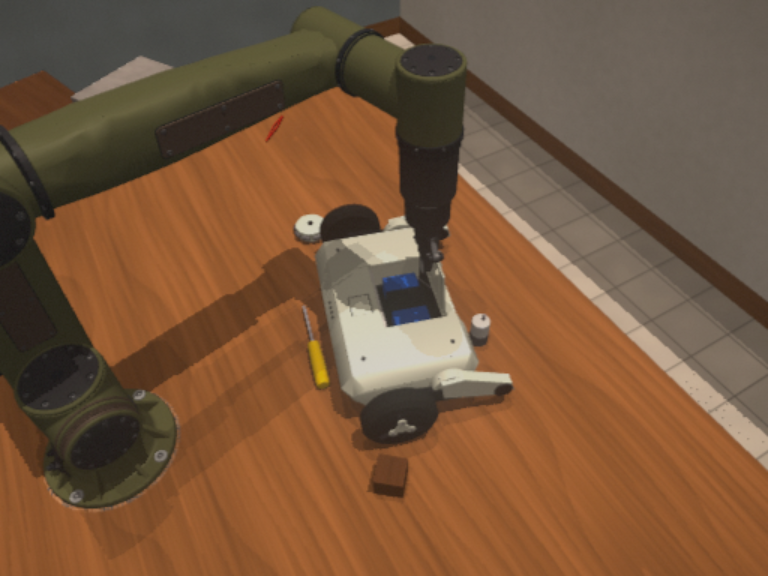

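The door is nearly upright, but its edge is bearing up on the gripper with 25 N. I'll raise the tool before going on.

```bash
python3 -m handwheel '[{"translation":[0,0,0.01],"turn":0,"hand":0},{"translation":[0,0,0.012],"turn":0,"hand":0},{"translation":[0,0,0],"turn":0,"hand":0},{"translation":[0,0,0],"turn":0,"hand":0}]'
```

```text
time_s: 6.32
position: [0.6048, -0.057, 0.1912]
eef_rot: [[0.956, -0.292, -0.0], [-0.292, -0.956, 0.0], [-0.0, -0.0, -1.0]]
contact_force: [0.6, -1.0, -0.3]
gripper_width: 0.0004
gripper_force: 0.0
```

```bash
python3 -m handwheel '[{"translation":[0.0096,-0.0029,0],"turn":0,"hand":0},{"translation":[0.0096,-0.0029,0],"turn":0,"hand":0},{"translation":[0,0,0],"turn":0,"hand":0}]'; python3 -m handwheel '[{"translation":[0.0096,-0.0029,0],"turn":0,"hand":0},{"translation":[0.0096,-0.0029,0],"turn":0,"hand":0},{"translation":[0,0,0],"turn":0,"hand":0},{"translation":[0,0,0],"turn":0,"hand":0}]'
python3 - <<'E'
from h import *
p=vision.read_camera("side");im=p["pixels"][110:270,170:360,::-1];cv2.imwrite("pics/side4.png",cv2.resize(im,None,fx=3.5,fy=3.5))
E
```

```text
time_s: 6.57
position: [0.6242, -0.0631, 0.1895]
eef_rot: [[0.956, -0.293, -0.002], [-0.293, -0.956, -0.0], [-0.002, 0.001, -1.0]]
contact_force: [0.6, 0.5, -0.5]
gripper_width: -0.0001
gripper_force: 0.0
time_s: 6.9
position: [0.6427, -0.0686, 0.19]
eef_rot: [[0.956, -0.293, -0.002], [-0.293, -0.956, -0.0], [-0.002, 0.001, -1.0]]
contact_force: [-0.1, 0.8, -0.1]
gripper_width: 0.0002
gripper_force: 0.0
```

View pics/side4.png

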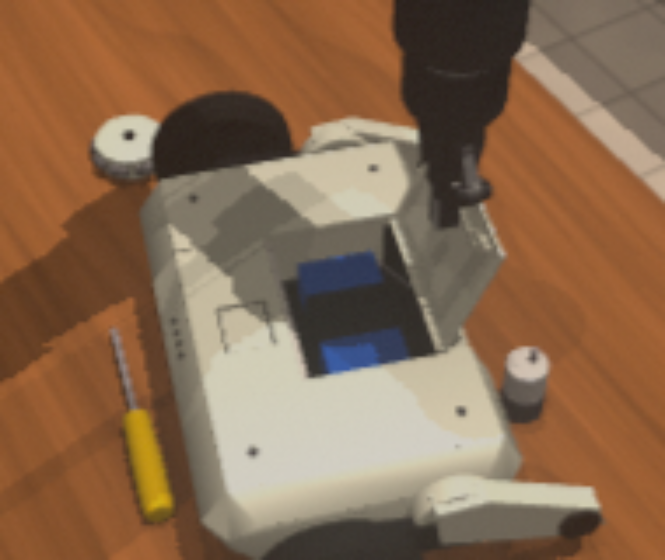

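The door has gone past upright to the hinge side. I'll nudge it a bit further, back off and rise clear, then check.

```bash
python3 -m handwheel '[{"translation":[0.006,-0.0018,0],"turn":0,"hand":0},{"translation":[0,0,0],"turn":0,"hand":0},{"translation":[0,0,0],"turn":0,"hand":0},{"translation":[0,0,0],"turn":0,"hand":0},{"translation":[-0.02,0.006,0],"turn":0,"hand":0},{"translation":[-0.02,0.006,0.02],"turn":0,"hand":0},{"translation":[-0.03,0.01,0.035],"turn":0,"hand":0},{"translation":[-0.03,0.01,0.035],"turn":0,"hand":0},{"translation":[-0.03,0.01,0.03],"turn":0,"hand":0},{"translation":[-0.03,0.035,0],"turn":0,"hand":0},{"translation":[-0.02,0.036,0],"turn":0,"hand":0},{"translation":[-0.01,0.04,0],"turn":0,"hand":0},{"translation":[0,0.04,0],"turn":0,"hand":0},{"translation":[0,0.04,0],"turn":0,"hand":0},{"translation":[0,0.04,0],"turn":0,"hand":0},{"translation":[0,0.04,0],"turn":0,"hand":0},{"translation":[0,0,0],"turn":0,"hand":0},{"translation":[0,0,0],"turn":0,"hand":0},{"translation":[0,0,0],"turn":0,"hand":0}]'
python3 - <<'E'
from h import *
c0=np.load("top.npz")["pix"]
p=vision.read_camera("side");save(p,"side5.png",1.5)
C=cloud(p);d=C-np.array([.4902,-.0221,0]);X=d[...,0]*.956-d[...,1]*.292-.0675;Y=d[...,0]*.292+d[...,1]*.956-.014
m=(C[...,2]>.125)&(C[...,2]<.24)&(abs(X-.09)<.06)&(abs(Y)<.08);k=np.polyfit(C[m][:,2],X[m],1);print(m.sum(),"door angle",np.pi/2+np.arctan(k[0]))
p=vision.read_camera("top")
for n in ["rover","screwdriver","gearmotor","omni_wheel","wood_block"]: print(n,[np.round(x["xyz"],3) for x in vision.search_frame(p,n)[:1]])
E
```

```text
time_s: 8.53
position: [0.4703, 0.2363, 0.3019]
eef_rot: [[0.956, -0.292, 0.0], [-0.292, -0.956, -0.0], [0.0, 0.0, -1.0]]
contact_force: [1.1, 0.6, 0.5]
gripper_width: -0.0001
gripper_force: 0.0
1045 door angle 2.007061067513966
rover [array([ 0.548, -0.032,  0.115])]
screwdriver [array([ 0.388, -0.028,  0.023])]
gearmotor []
omni_wheel [array([0.536, 0.296, 0.032])]
wood_block [array([ 0.391, -0.298,  0.049])]
```

View pics/side5.png

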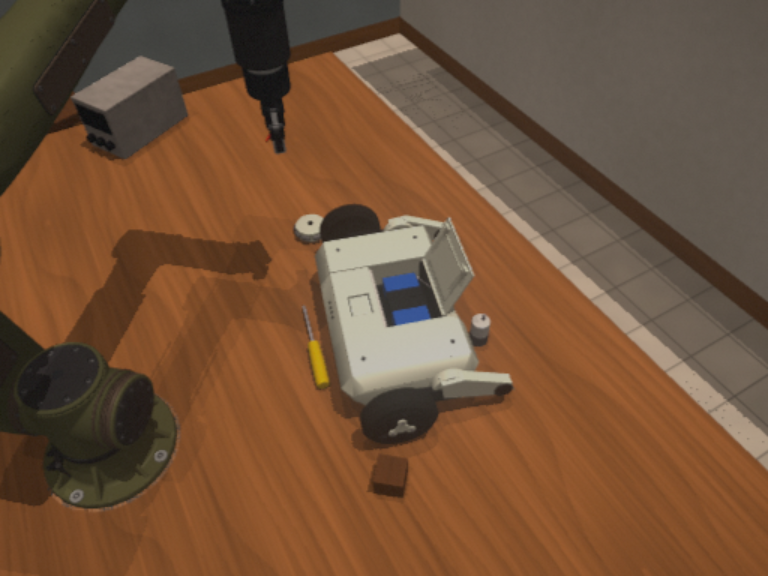

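The door rests at about 2.0 rad on its stop. The battery is in its bay, nothing else has shifted, and the arm is clear.

```bash
python3 -c "
from plant import workorder;print(workorder.hand_in())"
```

```text
the job is handed in; nothing more can be done
None
```

The battery door is open on its stop at about 2.0 rad, with the rover and bench items where they stood, the battery in its bay and the arm clear; I found the release plate by its outline in the pictures rather than by feel, and the job is handed in (no verdict was returned).

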